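# Seat the dial board in the middle of the desk rail stand

## Task

Of the two boards riding on the rail stand, push the one with the single big dial along the rails towards the empty middle with the fingertips, until you feel it drop into its notches and it lies flat and flush between the side strips. Only push: do not lift or tip either board. Leave the board with the small pads and the other things on the desk where they are, and finish with the hand clear.

Things in the scene. Friction and masses are not known exactly. Their poses are not given: they have to be found in the camera images.
- stand: low rail stand fixed on the desk, 200 x 500 x 67 (own x, y, z), origin at the centre of its underside; two aluminium rails run along y, tops 50 above the desk, filling x 64 to 94 on each side; dark side strips 67 high outside them guide the boards (1.5 play). The gap between the rails is open to the desk and at both ends, but for two cross bars 12 high at y = -160 and 160
- bay (a point): middle of the stand: where the underside centre of the seated board lies, 52 above the desk; axes as the stand's. The rails have notches 8 deep here that fit the feet of a board whose centre is at this point (play 3 either way along the rails)
- dial_board: plywood board 185 x 110 x 15 (own x, y, z; axes as the stand's), origin at the centre of the plywood's underside, 10 mm feet below; on top a fixed black box 140 x 75 x 18 with one dial 52 across, 13 tall. Starts left or right of the empty middle, underside 60 above the desk; seated it is 8 lower, top flush with the side strips. 0.5 to 0.8 kg, up to 10 N of friction; stops dead in the notches. Slides straight if pushed at the middle of its outer edge (55 from centre)
- pad_board: plywood board 185 x 110 x 15 (own x, y, z; axes as the stand's), origin at the centre of the plywood's underside, 10 mm feet below; on top a fixed black box 140 x 75 x 18 with rows of small square pads. Rides on the same rails on the other side of the middle, underside 60 above the desk; to be left alone
- tape_roll: cardboard tape roll, ring 60 across, 20 tall, lying on the desk between the rails under the empty bay; bystander; origin at the centre of its underside, to be left alone
- mug: white mug, 76 across, 85 tall, behind the stand (away from the robot); bystander; origin at the centre of its underside, to be left alone
- jar: amber jar with steel cap, 54 across, 70 tall, behind the stand; bystander; origin at the centre of its underside, to be left alone
- tin: flat steel tin, 60 across, 25 tall, just off the right end of the stand; bystander; origin at the centre of its underside, to be left alone
- drive: black slab, 80 x 115 x 18, behind the stand; bystander; origin at the centre of its underside, to be left alone
- jog: aluminium desktop volume knob, 56 across, 32 tall, just off the left end of the stand; bystander; origin at the centre of its underside, to be left alone
- screwdriver: screwdriver about 200 long lying on the desk to the right; bystander; origin under its middle, to be left alone
There are look-alikes about, which are no part of the job. Leave any pink or red look-alike of the dial_board alone.

How it is judged:
By the outcome, as a careful person would: the job done as asked, in the order asked, and still so for the second after the job is handed in, with the robot touching nothing.
It also fails if it takes over 32 s, if anything falls off the work surface, if the arm or the gripper's body presses on something with over 40 N, if the wrist force passes 120 N, or if a joint passes its speed limit or range.

## Robot

A 6-joint arm with a two-finger parallel gripper is mounted at the origin on the work surface. World frame = base frame: x ahead of the robot, y to its left, z up, the work surface at z = 0. Lengths are in m, angles in degrees, forces in N, time in s.
With the tool pointing down it reaches from about 0.375 to 0.9 m from the base axis. Payload 3.1 kg.
Tool frame: the origin (TCP) lies between the finger pads; the fingertips stand bot.tip_extent ahead of it and the grasp point (between the pads) lies 2 mm behind it (bot.tip_extent is the distance from the TCP to the fingertips, in m); z points along the fingers, y is the direction in which the jaws open and shut (so a half turn about z gives the same grasp; the last joint's range is limited). The gripper opens to 87 mm and grips with 3 to 60 N. Pads are 19 mm wide; open, the fingers measure 117 mm over their backs; the gripper's body (75 mm by 190 mm) begins 51 mm behind the grasp point.
Start: joints at [-87.347, 30.224, 82.088, -0, 67.689, -10.227], TCP at [0.139, -0.609, 0.24] pointing down, gripper open.
Joint ranges: [-176.69, 176.69], [-43.24, 126.21], [12.49, 139.97], [-82, 262], [0, 151.66], [-163.58, 163.58]. Speed limits (degrees/s): [159.86, 159.86, 180, 180, 180, 180].

## Interface

Orientations are given as a 3x3 rotation matrix whose columns are the frame's x, y, z axes.
In Python, from rig import bot, imaging, recognise, masks_of, mark_of gives the robot as it stands.
- The arm moves only by the tool send_rows, never from a script. Its argument "plan" is a list that holds one entry, the list of rows, each a list of 5 numbers: the shift along the world's x, y, z normalised to -1 to 1, where 1 is 0.03 m, then the turn about the world's z normalised to -1 to 1, where 1 is 0.1 rad, then the closure, from -1 (fully open) to 1 (shut). A call has 1 to 20 rows; each row shifts and turns the commanded pose from where the row before left it; what a row does not reach is not made up. A row lasts 1/10 s, in which the tool goes at most 50 mm and 8.59 degrees, less where a joint would pass 70% of its speed; a pose out of reach is approached as far as the arm can. A call with a number of a shift or a turn outside -1 to 1 is refused whole. A call with a gripper value outside its range is refused whole. The fingers move at their own pace and stop on an object; the grip force is fixed at half the most. Time passes only in rows, so rows that do not move let the fingers close. It gives the time, the measured TCP pose, the force and the opening at its end, in the units of the state.
- bot.read_state(): the state, without advancing time (a new reading comes with each control period).
- imaging.capture(name): name is "side" or "top" or "wrist"; returns a dict with "img" (384x512x3 uint8, blue, green, red), "mtx" (3x3 intrinsics, pixels), "pose" (4x4, takes a point from camera to world coordinates); the wrist camera has in their place "T_tool_cam" (4x4, takes a point from camera to tool coordinates, whose origin is the TCP and whose axes are the flange's). Camera axes: x right, y down, z forward; pixel columns grow to the right and rows downward; lengths in m; the calibration is good to about 2 mm. The wrist camera is an equidistant fisheye: a pixel r from the principal point sees the ray r / f radians off the axis. A picture is of the moment at which its call begins: read the wrist's pose just before it. There is no depth.
- bot.hand_in(): hands the job in, once; it reports no verdict.
Trained networks look in the newest picture that a camera, given by its name, has taken for a name from the list of things; names that differ only in an ending like _2 or _b are one class to them, and where a whole thing is asked for, a point or a joint stands for the part that bears it (a point fixed in the world has none). Each returns a list of dicts, best first, with "conf" (0 to 1); they miss things now and then, are a little off and sometimes report something else, mostly with a low value. They report only what shows in the picture. A call takes as long as a camera call. They do not tell look-alikes from the thing itself.
- recognise(camera, target): "at" ([x, y, z] in m, in world coordinates, good to about 4 mm: the middle of the surface that is visible of it).
- masks_of(camera, target): "region" (384x512 bool, what is visible of it).
- mark_of(camera, target): "at" ([x, y, z] in m, in world coordinates, good to about 4 mm: a listed point, or the origin of a listed thing).
The state is a dict: "time_s": time; "joint_positions": joint angles; "qvel": joint speeds; "tau": joint torques, N m; "position": TCP position; "tcp_rot": TCP orientation; "force": force on the tool from outside, world axes, zero at the start; "moment": the same for the moment, N m; "opening": opening from 0.0 (shut) to 1.0 (fully open).
Only numpy, scipy, OpenCV 4.12 (cv2) and the standard library are available. Lean on these libraries where they do the work, as an engineer would, in place of code of your own. Each camera call takes 0.05 s, during which the arm holds its last target.

## Working session

There is one attempt and no reset: what is moved stays moved. The work goes in short steps, Python scripts to look and compute and a tool call to move; the robot and the scene stay as the last step left them, time stands still between calls to the robot, and variables do not carry over. Pictures are saved under pics/ and viewed, and the job is handed in when it is done.

Besides the shell and the picture viewer there is one more tool, called after "Emit:" as name(argument=value, ...) on one line, values as JSON. send_rows: Moves the arm, as the interface text tells. Its arguments: {"type":"object","properties":{"plan":{"type":"array"}},"required":["plan"]}

```bash
mkdir -p pics; python3 - <<'E'
from rig import bot, imaging, recognise, masks_of, mark_of
import cv2
s=bot.read_state(); print(s['time_s'],s['position'],s['tcp_rot'],s['force'],s['opening'],bot.tip_extent)
for c in ('top','side'):
    d=imaging.capture(c); cv2.imwrite(f'pics/{c}0.png',d['img'])
    print(c,d['pose'].round(3).tolist(),d['mtx'].round(1).tolist())
    for t in ('stand','bay','dial_board','pad_board','tape_roll','tin','jog'):
        print(t,[( [round(float(v),3) for v in r['at']],round(r['conf'],2)) for r in mark_of(c,t)])
E
```

```text
0.0 [ 0.13929756 -0.60855995  0.23858218] [[ 9.74844155e-01  2.22887545e-01 -1.22444546e-04]
 [ 2.22887292e-01 -9.74841875e-01  2.13860540e-03]
 [ 3.57304436e-04 -2.11209831e-03 -9.99997706e-01]] [-0.28027386  0.16747928 -0.5516779 ] 1.0015241816618898 0.017
top [[0.02, -0.994, 0.109, 0.417], [-1.0, -0.02, 0.004, -0.069], [-0.002, -0.109, -0.994, 0.985], [0.0, 0.0, 0.0, 1.0]] [[394.1, 0.0, 255.2], [0.0, 394.1, 186.0], [0.0, 0.0, 1.0]]
stand [([0.546, 0.293, 0.001], 0.46)]
bay []
dial_board [([0.266, -0.341, 0.01], 0.97), ([0.248, 0.248, 0.013], 0.7), ([0.504, -0.17, 0.062], 0.66)]
pad_board [([0.529, 0.148, 0.06], 0.82)]
tape_roll [([0.499, -0.042, -0.0], 0.58)]
tin [([0.482, -0.329, 0.0], 0.56)]
jog [([0.689, -0.029, 0.0], 0.65), ([0.546, 0.294, 0.001], 0.55)]
side [[-0.907, -0.271, 0.323, 0.164], [-0.422, 0.61, -0.671, 0.717], [-0.015, -0.745, -0.667, 0.814], [0.0, 0.0, 0.0, 1.0]] [[428.8, 0.0, 252.5], [0.0, 428.8, 182.8], [0.0, 0.0, 1.0]]
stand [([0.516, -0.018, 0.002], 0.91), ([0.695, -0.031, -0.001], 0.56), ([0.477, -0.453, 0.006], 0.32), ([0.501, -0.044, 0.0], 0.27)]
bay [([0.513, -0.014, 0.053], 0.91), ([0.479, -0.453, 0.003], 0.75)]
dial_board [([0.502, -0.177, 0.06], 0.65), ([0.247, 0.244, 0.008], 0.65)]
pad_board [([0.53, 0.148, 0.063], 0.97), ([0.652, -0.188, -0.001], 0.45)]
tape_roll [([0.503, -0.047, -0.004], 0.52)]
tin [([0.485, -0.329, 0.004], 0.75)]
jog [([0.541, 0.293, 0.003], 0.87), ([0.695, 0.1, 0.0], 0.18)]
```

View pics/top0.png

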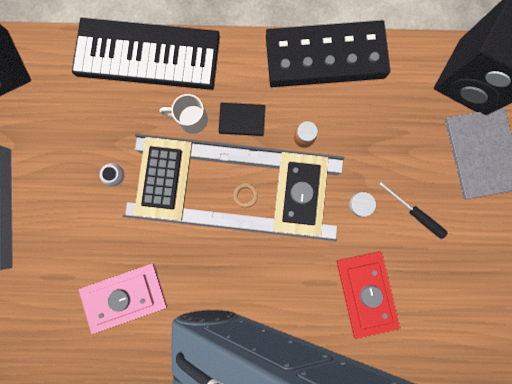

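View pics/side0.png

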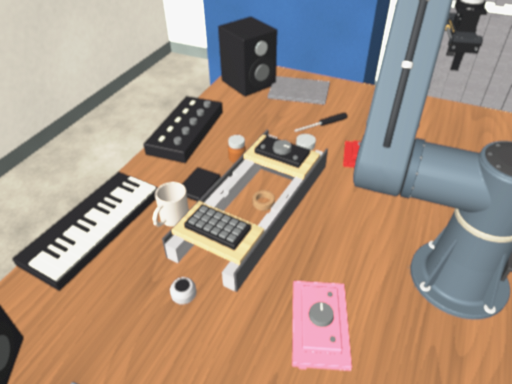

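The candidates in the top picture are the plywood dial board on the rails at (302,193), pink at (122,298) and red at (370,293), both on the desk. The plywood one fits because it rides on the stand and isn't pink or red. I'll confirm it in a crop and measure the stand's axis.

```bash
cat > h.py <<'E'
import numpy as np, cv2
from rig import bot, imaging, recognise, masks_of, mark_of
def px2w(d,uv,z):
    K,T=d['mtx'],d['pose']; uv=np.atleast_2d(uv).astype(float)
    r=np.c_[(uv-[K[0,2],K[1,2]])/[K[0,0],K[1,1]],np.ones(len(uv))]@T[:3,:3].T
    return T[:3,3]+r*((z-T[2,3])/r[:,2])[:,None]
def w2px(d,p):
    T=np.linalg.inv(d['pose']); q=np.atleast_2d(p)@T[:3,:3].T+T[:3,3]
    q=q@d['mtx'].T; return q[:,:2]/q[:,2:]
E
python3 - <<'E'
from h import *
d=imaging.capture('top'); im=d['img']
c=cv2.resize(im[120:250,90:410],None,fx=2.5,fy=2.5,interpolation=cv2.INTER_CUBIC); cv2.imwrite('pics/crop0.png',c)
for t in ('dial_board','pad_board'):
    for r in masks_of('top',t):
        m=r['region'].astype(np.uint8)
        p=cv2.findContours(m,0,2)[0]; p=max(p,key=cv2.contourArea)
        w=px2w(d,p[:,0,:],0.075)
        b=cv2.minAreaRect((w[:,:2]*1000).astype(np.float32))
        print(t,r['conf'],cv2.boundingRect(p),b)
E
```

```text
dial_board 0.93 (337, 251, 63, 87) ((277.09228515625, -323.1560363769531), (180.2677001953125, 107.92320251464844), 13.256481170654297)
dial_board 0.81 (273, 152, 55, 84) ((503.79132080078125, -170.40609741210938), (113.24433135986328, 188.04771423339844), 84.35203552246094)
dial_board 0.77 (80, 264, 88, 69) ((258.41650390625, 227.19192504882812), (105.68391418457031, 179.28163146972656), 19.990623474121094)
pad_board 0.89 (135, 137, 57, 83) ((531.5646362304688, 149.06163024902344), (112.53369140625, 185.72903442382812), 84.70226287841797)
```

View pics/crop0.png

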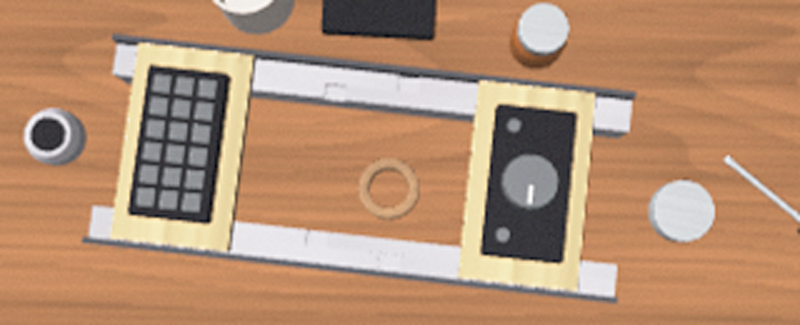

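Crop confirms it: plywood, a single big dial, on the rails (crop 530,182). The board centre is about (0.504,-0.171), the stand yaw about -5.2°, and the bay about (0.515,-0.016). Next I'll go behind the board's outer edge at a safe height, with the jaws turned across the stand.

Emit:
send_rows(plan=[[[0.914,0.892,0,0.967,0],[0.914,0.892,0,0.967,0],[0.914,0.892,0,0.967,0],[0.914,0.892,0,0.967,0],[0.914,0.892,0,0.967,0],[0.914,0.892,0,0.967,0],[0.914,0.892,0,0.967,0],[0.914,0.892,0,0.967,0],[0.914,0.892,0,0.967,0],[0.914,0.892,0,0.967,0],[0.914,0.892,0,0.967,0],[0.914,0.892,0,0.967,0],[0.914,0.892,0,0.967,0],[0,0,0,0,0],[0,0,0,0,0],[0,0,0,0,0]]])

```text
time_s: 2.55
position: [0.4953, -0.262, 0.2395]
tcp_rot: [[0.09, 0.996, -0.0], [0.996, -0.09, -0.0], [-0.0, -0.0, -1.0]]
force: [0.0, -0.5, -0.6]
opening: 0.5
```

Emit:
send_rows(plan=[[[0,0,-1,0,0],[0,0,-1,0,0],[0,0,-1,0,0],[0,0,-0.5,0,0],[0,0,0,0,0],[0,0,0,0,0]]])

```text
time_s: 3.15
position: [0.4954, -0.2625, 0.1348]
tcp_rot: [[0.091, 0.996, 0.0], [0.996, -0.091, -0.0], [-0.0, 0.0, -1.0]]
force: [0.8, -0.4, 0.9]
opening: 0.5
```

```bash
python3 - <<'E'
from h import *
for c in ('top','side','wrist'):
    d=imaging.capture(c); cv2.imwrite(f'pics/{c}1.png',d['img'])
    if c=='side': cv2.imwrite('pics/side1.png',cv2.resize(d['img'][100:300,150:410],None,fx=3,fy=3))
    for t in ('stand','bay','dial_board','pad_board'):
        print(c,t,[( [round(float(v),3) for v in r['at']],round(r['conf'],2)) for r in mark_of(c,t)])
print(d['T_tool_cam'].round(3))
E
```

```text
top stand []
top bay []
top dial_board [([0.504, -0.171, 0.061], 0.78)]
top pad_board [([0.529, 0.147, 0.06], 0.57)]
side stand []
side bay [([0.516, -0.017, 0.05], 0.63)]
side dial_board [([0.5, -0.173, 0.059], 0.89), ([0.243, 0.243, 0.006], 0.7)]
side pad_board [([0.532, 0.15, 0.063], 0.73)]
wrist stand []
wrist bay []
wrist dial_board [([0.27, -0.34, 0.009], 0.97), ([0.503, -0.171, 0.057], 0.92)]
wrist pad_board []
[[ 0.001 -0.959 -0.285  0.078]
 [ 1.     0.001 -0.    -0.001]
 [ 0.001 -0.285  0.959 -0.145]
 [ 0.     0.     0.     1.   ]]
```

View pics/side1.png

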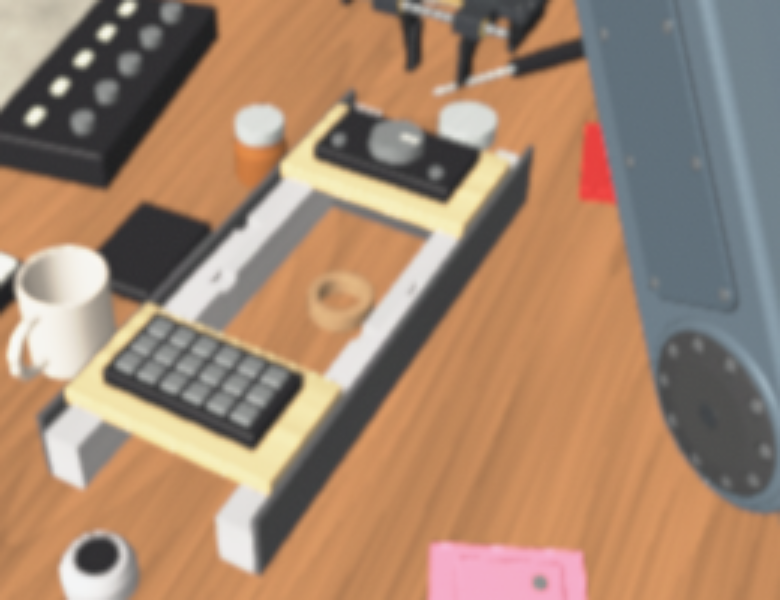

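View pics/wrist1.png

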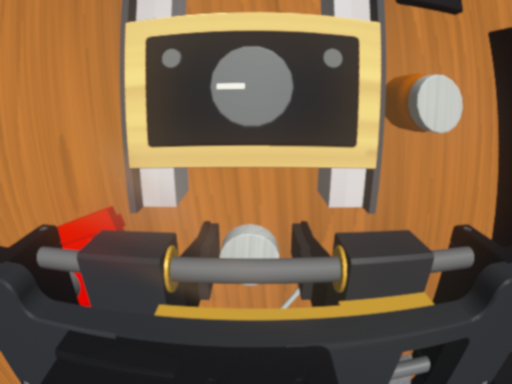

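The hand is centred and aligned: the board's mid column is about 253 and the fingers are centred at about 254 in the wrist view. The tin (side 467,125) is clear below. Next I descend, then approach.

Emit:
send_rows(plan=[[[0,0,-0.8,0,0],[0,0,-0.8,0,0],[0,0,-0.6,0,0],[0,0,0,0,0],[0.02,0.2,0,0,0],[0.02,0.2,0,0,0],[0.02,0.2,0,0,0],[0.02,0.2,0,0,0],[0,0,0,0,0]]])

```text
time_s: 4.8
position: [0.4986, -0.2367, 0.0693]
tcp_rot: [[0.088, 0.996, 0.001], [0.996, -0.088, -0.001], [-0.001, 0.001, -1.0]]
force: [0.0, -0.6, -0.8]
opening: 0.499
```

Emit:
send_rows(plan=[[[0.018,0.2,0,0,0],[0.018,0.2,0,0,0],[0.018,0.2,0,0,0],[0.018,0.2,0,0,0],[0.018,0.2,0,0,0]]])

```text
time_s: 5.3
position: [0.5019, -0.2084, 0.0692]
tcp_rot: [[0.089, 0.996, 0.002], [0.996, -0.089, -0.003], [-0.002, 0.003, -1.0]]
force: [-0.4, -5.1, 2.2]
opening: 0.497
```

```bash
python3 - <<'E'
from h import *
d=imaging.capture('wrist'); cv2.imwrite('pics/wrist2.png',d['img'])
print(bot.read_state()['force'])
E
```

```text
[ 0.30507878 -4.48529109  3.1228396 ]
```

View pics/wrist2.png

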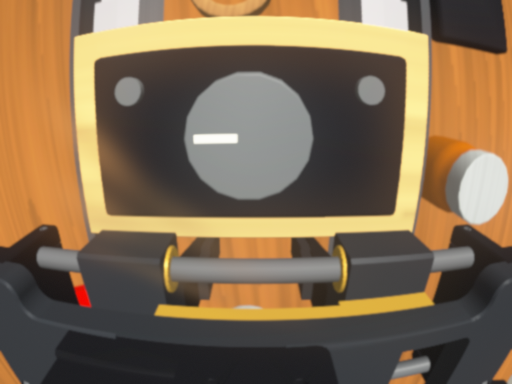

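Contact is made at about 5 N and the board is sliding square. I keep pushing at a moderate speed, then slow down before the notch, expected at TCP y of about -0.08.

Emit:
send_rows(plan=[[[0.027,0.27,0,0,0],[0.027,0.27,0,0,0],[0.027,0.27,0,0,0],[0.027,0.27,0,0,0],[0.027,0.27,0,0,0],[0.027,0.27,0,0,0],[0.027,0.27,0,0,0],[0.027,0.27,0,0,0],[0.027,0.27,0,0,0],[0.027,0.27,0,0,0],[0.018,0.18,0,0,0],[0.01,0.1,0,0,0]]])

```text
time_s: 6.55
position: [0.5105, -0.1185, 0.0691]
tcp_rot: [[0.088, 0.996, 0.002], [0.996, -0.088, -0.002], [-0.002, 0.002, -1.0]]
force: [-0.6, -5.7, 3.6]
opening: 0.5
```

```bash
python3 - <<'E'
from h import *
for c in ('top','side'):
    d=imaging.capture(c); im=d['img']
    cr=im[120:250,90:410] if c=='top' else im[100:300,150:410]
    cv2.imwrite(f'pics/{c}3.png',cv2.resize(cr,None,fx=2.5,fy=2.5,interpolation=cv2.INTER_CUBIC))
    for t in ('bay','dial_board','pad_board'):
        print(c,t,[( [round(float(v),3) for v in r['at']],round(r['conf'],2)) for r in mark_of(c,t)])
print(bot.read_state()['force'])
E
```

```text
top bay []
top dial_board [([0.269, -0.342, 0.006], 0.64)]
top pad_board [([0.53, 0.148, 0.06], 0.83)]
side bay []
side dial_board [([0.246, 0.244, 0.008], 0.9), ([0.513, -0.054, 0.06], 0.77)]
side pad_board [([0.533, 0.148, 0.062], 0.74)]
[ 1.18995424 -3.70542452  0.75266761]
```

View pics/side3.png

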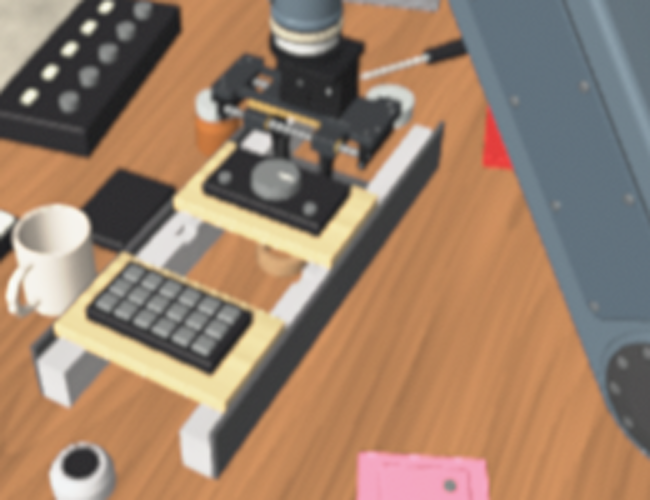

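Board at y ≈ -0.054, about 37 mm short of the bay. From here I push slowly.

Emit:
send_rows(plan=[[[0.012,0.14,0,0,0],[0.012,0.14,0,0,0],[0.012,0.14,0,0,0],[0.012,0.14,0,0,0],[0.012,0.14,0,0,0],[0.012,0.14,0,0,0],[0.008,0.08,0,0,0],[0.008,0.08,0,0,0]]])

```text
time_s: 7.75
position: [0.512, -0.0881, 0.0684]
tcp_rot: [[0.089, 0.996, -0.001], [0.996, -0.089, -0.0], [-0.0, -0.001, -1.0]]
force: [-1.0, -4.7, 2.4]
opening: 0.497
```

Emit:
send_rows(plan=[[[0.007,0.08,0,0,0],[0.007,0.08,0,0,0],[0.007,0.08,0,0,0]]])

```text
time_s: 8.05
position: [0.5126, -0.0805, 0.0683]
tcp_rot: [[0.089, 0.996, -0.001], [0.996, -0.089, 0.0], [0.0, -0.001, -1.0]]
force: [0.1, -4.3, 1.0]
opening: 0.503
```

Emit:
send_rows(plan=[[[0.006,0.07,0,0,0],[0.006,0.07,0,0,0]]])

```text
time_s: 8.25
position: [0.5127, -0.0794, 0.0684]
tcp_rot: [[0.086, 0.996, -0.002], [0.996, -0.086, -0.005], [-0.005, -0.002, -1.0]]
force: [-7.4, -22.8, 0.2]
opening: 0.5
```

Emit:
send_rows(plan=[[[0.006,0.07,0,0,0],[0.006,0.07,0,0,0]]])

```text
time_s: 8.45
position: [0.5128, -0.0791, 0.0685]
tcp_rot: [[0.083, 0.997, -0.003], [0.996, -0.083, -0.011], [-0.011, -0.002, -1.0]]
force: [-11.2, -38.5, -0.2]
opening: 0.5
```

The board stopped dead at y ≈ -0.079 and the force jumped to 38 N, so it has hit the notch. I back off straight and look.

Emit:
send_rows(plan=[[[-0.02,-0.25,0,0,0],[-0.03,-0.3,0,0,0],[-0.06,-0.6,0,0,0],[-0.06,-0.6,0,0,0],[0,0,0,0,0],[0,0,0,0,0]]])

```text
time_s: 9.05
position: [0.5083, -0.124, 0.0683]
tcp_rot: [[0.09, 0.996, -0.001], [0.996, -0.09, 0.001], [0.001, -0.001, -1.0]]
force: [-0.3, 0.0, -0.1]
opening: 0.502
```

```bash
python3 - <<'E'
from h import *
for c in ('top','side','wrist'):
    d=imaging.capture(c); im=d['img']
    cr=im[120:250,90:410] if c=='top' else im[130:280,160:360] if c=='side' else im
    cv2.imwrite(f'pics/{c}4.png',cv2.resize(cr,None,fx=2.5 if c=='top' else 4 if c=='side' else 1.5,fy=2.5 if c=='top' else 4 if c=='side' else 1.5,interpolation=cv2.INTER_CUBIC)) 
    for t in ('bay','dial_board','pad_board'):
        print(c,t,[( [round(float(v),3) for v in r['at']],round(r['conf'],2)) for r in mark_of(c,t)])
print(bot.read_state()['force'])
E
```

```text
top bay []
top dial_board [([0.517, -0.016, 0.053], 0.71), ([0.267, -0.342, 0.008], 0.68)]
top pad_board [([0.528, 0.15, 0.059], 0.63)]
side bay [([0.65, -0.19, -0.004], 0.55)]
side dial_board [([0.247, 0.246, 0.008], 0.67)]
side pad_board [([0.53, 0.148, 0.06], 0.63), ([0.476, -0.45, 0.007], 0.35)]
wrist bay []
wrist dial_board [([0.515, -0.011, 0.049], 0.92)]
wrist pad_board []
[ 0.48968548 -0.20284423 -0.008635  ]
```

View pics/side4.png

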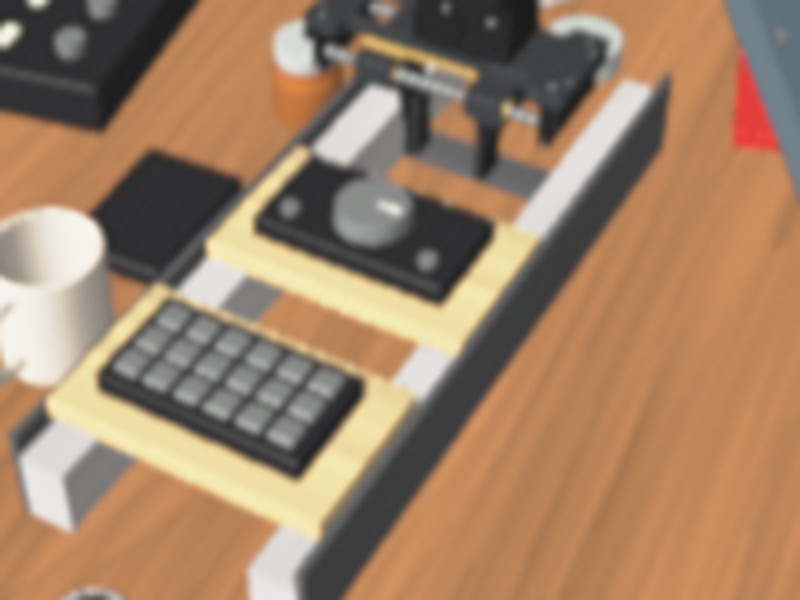

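View pics/wrist4.png

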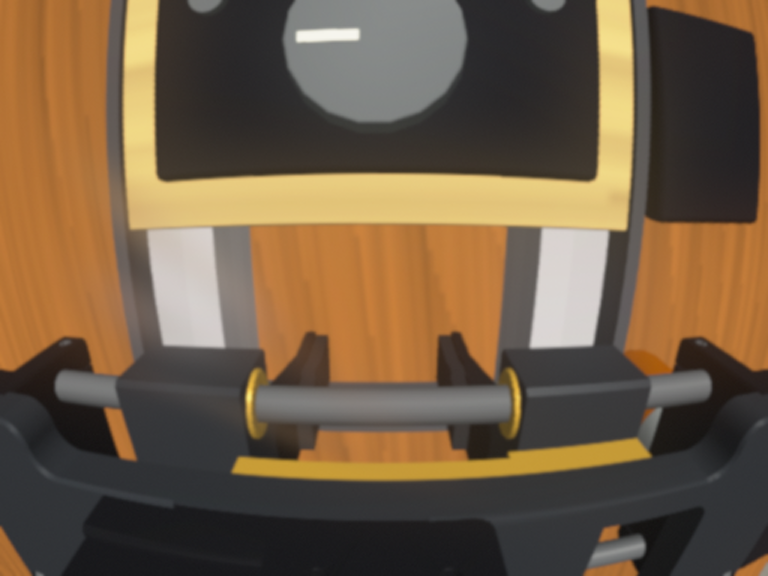

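The side view shows the dial board flush with the strips all along, lower than the pad board. The origin is measured at z ≈ 0.05, y ≈ -0.016. I raise the hand clear and check from above.

Emit:
send_rows(plan=[[[0,-0.3,0.5,0,0],[0,-0.5,1,0,0],[0,-0.5,1,0,0],[0,-1,1,0,0],[0,-1,1,0,0],[0,-1,1,0,0],[0,0,0,0,0],[0,0,0,0,0],[0,0,0,0,0]]])

```text
time_s: 10.55
position: [0.5076, -0.2523, 0.2322]
tcp_rot: [[0.089, 0.996, -0.003], [0.996, -0.089, 0.003], [0.002, -0.003, -1.0]]
force: [-0.1, 0.2, 0.6]
opening: 0.501
```

```bash
python3 - <<'E'
from h import *
for c in ('top','side'):
    d=imaging.capture(c); im=d['img']
    cr=im[110:260,80:400] if c=='top' else im[130:280,160:360]
    k=2.5 if c=='top' else 4
    cv2.imwrite(f'pics/{c}5.png',cv2.resize(cr,None,fx=k,fy=k,interpolation=cv2.INTER_CUBIC)) 
    for t in ('bay','dial_board','pad_board','tape_roll','tin'):
        print(c,t,[( [round(float(v),3) for v in r['at']],round(r['conf'],2)) for r in mark_of(c,t)])
s=bot.read_state();print(s['force'],s['time_s'])
E
```

```text
top bay []
top dial_board [([0.516, -0.016, 0.053], 0.66)]
top pad_board [([0.53, 0.15, 0.059], 0.73)]
top tape_roll [([0.499, -0.041, 0.001], 0.55)]
top tin []
side bay []
side dial_board [([0.247, 0.246, 0.007], 0.83), ([0.516, -0.019, 0.051], 0.65), ([0.519, -0.02, 0.0], 0.24)]
side pad_board [([0.53, 0.147, 0.059], 0.98), ([0.648, -0.189, -0.001], 0.28)]
side tape_roll []
side tin [([0.483, -0.329, 0.004], 0.63)]
[-0.5098352  -0.6211664   0.57306515] 11.15
```

View pics/side5.png

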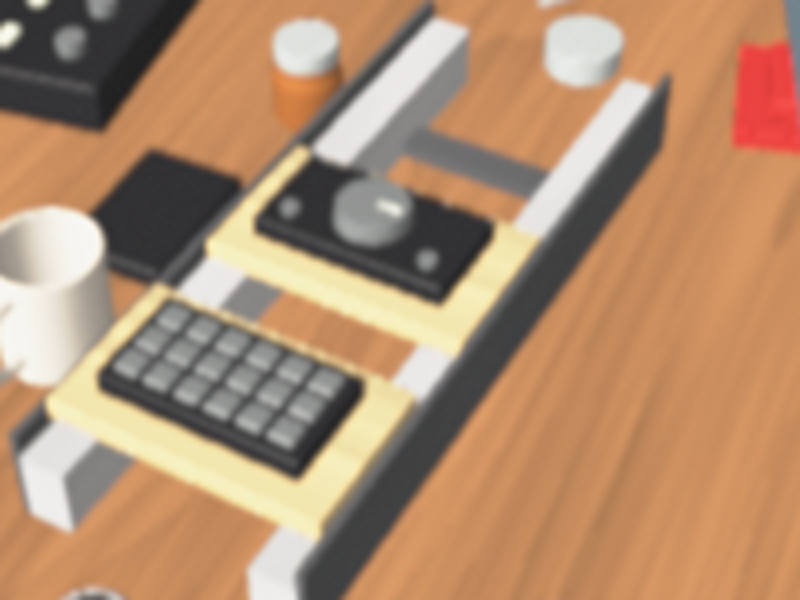

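View pics/top5.png

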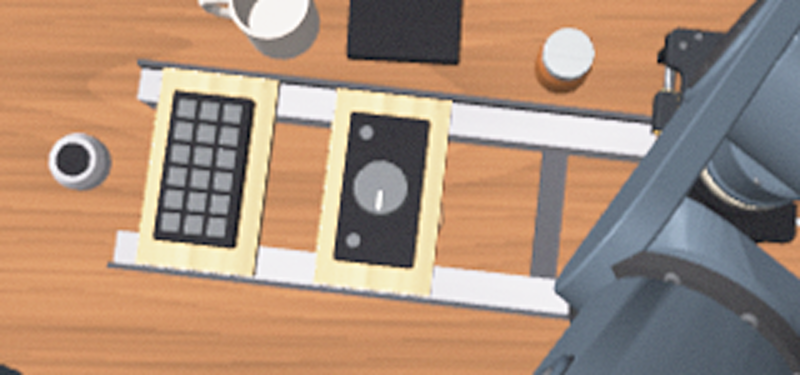

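Both views show the dial board seated at (0.516,-0.016..-0.019), underside at about 0.052. The pad board and the neighbours haven't moved, and the hand is clear.

```bash
python3 -c "
from rig import bot
print(bot.hand_in())"
```

```text
the job is handed in; nothing more can be done
None
```

The dial board is seated in its notches in the middle of the stand, and I've handed the job in. I used about 11 s of the 32 s.

- **Push:** I pushed with half-open fingertips at the middle of the board's outer edge, with about 5 N while it slid. It then stopped dead and the force rose to about 38 N in the pushing direction, so I backed straight off and raised the hand.
- **Seating:** The last pictures put the board at about (0.516, -0.017), with its underside 51 to 53 mm above the desk against the expected 52. It looks flat and flush with the side strips.
- **Other things:** The pad board, tape roll and tin measured where they started, within a few mm. The mug, jar, drive and jog look undisturbed. I didn't re-measure the screwdriver or the pink and red look-alikes, but the hand stayed away from them.
- **Checks that disagreed or failed:** One wrist-camera reading put the board about 5 mm further along (y -0.011, z 0.049) than the top and side cameras, which agreed with each other. No camera found the bay itself in the final pictures, and the tin and tape roll were each found by only one.

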